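Build the sieve tower on the shaker

TASK

Build the little steel sieve tower on the round shaker base, from the bottom up: stand the collecting pan on the middle of the black rubber pad, then seat the fine sieve (shallow, close mesh) in the pan, then the coarse sieve (deep, open grid) in the fine one, and last put the lid on top. Every piece must sit fully home and level in the one below, and the jar, bottle, vial, stopper and cover-glass box standing around must stay where they are.

Things in the scene. Friction and masses are not known exactly. Their poses are not given: they have to be found in the camera images.
- pad (a point): Centre of the top face of the black rubber pad (84 mm across) on the shaker base, 28 mm above the table. The shaker is a low, round, white base, 110 mm across, fixed to the table, with a small black knob at its side; z is up.
- pan_c (a point): Collecting pan, loose, 110 g: plain steel round dish with a closed bright floor, flat underside without a skirt, 60 mm outer diameter, wall 2.5 mm, open top (mouth 55 mm), 36 mm high. The point is on its axis, half-way up (18 mm above its underside); z is up.
- fine_c (a point): Fine sieve, loose, 120 g: steel, 60 mm outside, wall 2.5 mm, 48 mm high, close dark mesh floor. Its lowest 8 mm are a skirt (50 mm across, 46 at the foot) that drops into the piece below until the shoulder meets its rim. Point: on the axis, half-way up (24 mm above the foot); z up. Seated, it is 34 mm above the pan's point. Grip it above half-way, fingertips clear of the shoulder.
- coarse_c (a point): Coarse sieve, loose, 140 g: like the fine sieve but deeper, 60 mm outside, wall 2.5 mm, 62 mm high, with an open square grid floor (10 mm pitch) and the same 8 mm skirt. Point: on the axis, half-way up (31 mm above the foot); z up. Seated, it is 47 mm above the fine sieve's point. Grip it above half-way, fingertips clear of the shoulder.
- lid_knob (a point): Lid, loose, 100 g: steel disc 62 mm across, 5 mm thick, with a black round knob on top (22 mm diameter, 26 mm tall) to grip, and below it a skirt as on the sieves (8 mm deep) on which it stands; 39 mm high in all. Point: centre of the knob, 26 mm above the foot, 13 mm below the top; z up. Seated, it is 49 mm above the coarse sieve's point.
- jar: Bystander, loose, not to be moved: red specimen jar with a black screw lid, 44 mm diameter, 52 mm high. Origin at the centre of its underside.
- amber: Bystander, loose, not to be moved: small amber bottle with a narrow white cap, 34 mm diameter, 56 mm high. Origin at the centre of its underside.
- slipbox: Bystander, loose, not to be moved: small white cover-glass box, 34 x 26 x 20 mm high. Origin at the centre of its underside.
- stopper: Bystander, loose, not to be moved: black rubber stopper, a blunt cone 38 mm across at the foot, 28 mm high. Origin at the centre of its underside.
- vial: Bystander, loose, not to be moved: clear vial with a blue cap, 29 mm diameter, 46 mm high. Origin at the centre of its underside.

How it is judged:
On the way, in this order (a step that is already met when the one before it is completed fails the run):
1. the pan stands on the rubber pad (horizontal distance between pan_c and pad below 0.012 m and z of pan_c in the frame of pad between 0.015 and 0.021 m and angle between pan_c's own z axis and vertical below 0.08 rad), for 0.2 s.
2. the fine sieve is seated in the pan (all of step 1 and horizontal distance between fine_c and pan_c below 0.006 m and z of fine_c in the frame of pan_c between 0.031 and 0.037 m and angle between fine_c's own z axis and vertical below 0.08 rad), for 0.2 s.
3. the coarse sieve is seated in the fine sieve (all of step 2 and horizontal distance between coarse_c and fine_c below 0.006 m and z of coarse_c in the frame of fine_c between 0.044 and 0.05 m and angle between coarse_c's own z axis and vertical below 0.08 rad), for 0.2 s.
4. the lid is seated on the coarse sieve (all of step 3 and horizontal distance between lid_knob and coarse_c below 0.006 m and z of lid_knob in the frame of coarse_c between 0.046 and 0.052 m and angle between lid_knob's own z axis and vertical below 0.08 rad), for 0.2 s.
At the end, for the whole second after the job is handed in: Pan flat on the rubber pad within 12 mm of its centre; fine sieve seated in the pan, coarse sieve in the fine one, lid in the coarse one, each fully home (height to 3 mm), within 6 mm of the axis of the piece below and level to 0.08 rad; all at rest (under 10 mm/s) (all of step 4 and linear speed of each of pan, fine, coarse, lid below 0.01 m/s); the robot touches nothing.
It fails at once if a bystander is knocked over or pushed more than 25 mm away (distance of any of jar, amber, slipbox, stopper, vial from where it was at the start of the episode above 0.025 m or angle between any of jar, amber, slipbox, stopper, vial's own z axis and vertical above 0.5 rad).
It also fails if it takes over 128 s, if anything falls off the work surface, if the arm or the gripper's body presses on something with over 40 N, if the wrist force passes 120 N, or if a joint passes its speed limit or range.

ROBOT

A 6-joint arm with a two-finger parallel gripper is mounted at the origin on the work surface. World frame = base frame: x ahead of the robot, y to its left, z up, the work surface at z = 0. Lengths are in m, angles in rad, forces in N, time in s.
With the tool pointing down it reaches from about 0.325 to 0.775 m from the base axis. Payload 5.5 kg.
Tool frame: the origin (TCP) lies midway between the tips of the shut fingers; the grasp point (between the pads) lies 19 mm behind it; z points along the fingers, y is the line along which they close (so a half turn about z gives the same grasp; the last joint's range is limited). The gripper opens to 85 mm and grips with 20 to 120 N. Pads are 22 mm wide; open, the fingers measure 114 mm over their backs; the gripper's body (76 mm by 85 mm) begins 54 mm behind the grasp point. The pads swing forward as they close: fully open they stand 13 mm farther back than shut.
Start: joints at [1.061, 0.091, 1.231, -0, 1.82, -0.057], TCP at [0.262, 0.54, 0.231] pointing down, gripper open.
Joint ranges: [-2.87, 2.87], [-0.86, 2.18], [0.17, 2.46], [-1.51, 4.65], [0.06, 2.69], [-2.65, 2.65]. Speed limits (rad/s): [2.57, 2.57, 3.01, 3.14, 3.14, 3.14].

INTERFACE

Orientations are given as a rotation vector (axis times angle).
In Python, from workcell import env, read_camera gives the robot as it stands. Calls block until the motion is done:
- env.movep(position, orientation): joint-space move of the TCP to a pose.
- env.move_l(position, orientation=None, rate=0.15, until_force=None): straight line of the TCP; orientation=None keeps the orientation; rate is the mean speed in m/s. With until_force (N) it stops when the force on the tool has changed by that much, and returns True; else False.
- env.move_j(angles): joint-space move.
- env.set_gripper(opening, squeeze=None): finger opening in m; squeeze is the grip in N (None keeps the last); returns when the fingers have stopped.
- env.dwell(seconds).
- env.ik(position, orientation): joint angles nearest the present ones, or None.
- read_camera(name): name is "side" or "top" or "wrist"; returns a dict with "frame" (384x512x3 uint8, red, green, blue), "fovy" (degrees; the focal length in pixels is half the picture's height over the tangent of half this angle, whatever the lens; pixels are square), "cx", "cy" (the principal point, pixels), "rvec" (rotation vector, rad) and "tvec" (3), from world to camera coordinates, as OpenCV has them; the wrist camera has in their place "mount" (4x4, takes a point from camera to tool coordinates, whose origin is the TCP and whose axes are the flange's). Camera axes: x right, y down, z forward; pixel columns grow to the right and rows downward; lengths in m; the calibration is good to about 2 mm. A picture is of the moment at which its call begins: read the wrist's pose just before it. There is no depth.
A pose or a line that the arm cannot do raises env.Unreachable and nothing moves.
- env.job_done(): hands the job in; it is judged then, once.
Readings, each from a call of its own:
- env.get_time_s(): time.
- env.get_joint_pos(): joint angles.
- env.get_qd(): joint speeds.
- env.get_effort(): joint torques, N m.
- env.get_eef_pos(): TCP position.
- env.get_tcp_rot(): TCP orientation.
- env.get_force(): force on the tool from outside, world axes, zero at the start.
- env.get_torque(): the same for the moment, N m.
- env.get_opening(): finger opening in m.
- env.get_finger_force(): force on a finger pad.
Only numpy, scipy, OpenCV 4.12 (cv2) and the standard library are available. Lean on these libraries where they do the work, as an engineer would, in place of code of your own. Each camera call takes 0.05 s, during which the arm holds its last target. There are 200 camera calls.

## Working session

There is one attempt and no reset: what is moved stays moved. The work goes in short steps, each a Python script; the robot and the scene stay as the last script left them, time stands still between calls to the robot, and variables do not carry over. Pictures are saved under pics/ and viewed, at most 14 in all, crops included, and the job is handed in when it is done.

```bash
mkdir -p pics; ls; python3 - <<'E'
from workcell import env, read_camera
import cv2,numpy as np
for n in ["top","side"]:
    d=read_camera(n); cv2.imwrite(f"pics/{n}0.png",cv2.cvtColor(d["frame"],cv2.COLOR_RGB2BGR))
    R=cv2.Rodrigues(np.array(d["rvec"]))[0]
    print(n,d["fovy"],d["cx"],d["cy"],"cam pos",-R.T@d["tvec"],R[2], [k for k in d])
print(env.get_tcp_rot(),env.get_time_s())
E
```

```text
pics
top 49.451041182903886 254.38139009358082 187.6183117815152 cam pos [ 0.39410106 -0.01334362  1.08434865] [ 0.12742322  0.02082843 -0.99162972] ['frame', 'fovy', 'cx', 'cy', 'rvec', 'tvec']
side 44.54436326320207 250.23961100188788 192.7520914926117 cam pos [ 0.27272494 -0.82960536  0.67036204] [ 0.23419415  0.78208194 -0.5774954 ] ['frame', 'fovy', 'cx', 'cy', 'rvec', 'tvec']
[-7.05060244e-01 -3.06094919e+00  2.71675643e-03] 0.1
```

View pics/top0.png

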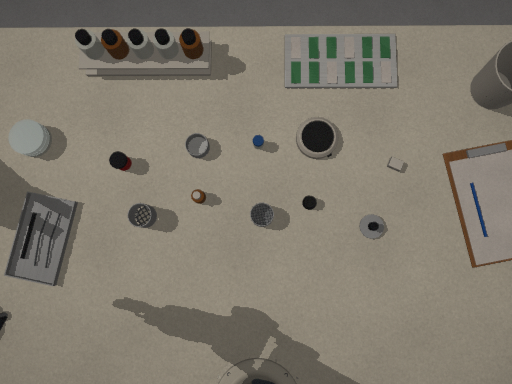

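View pics/side0.png

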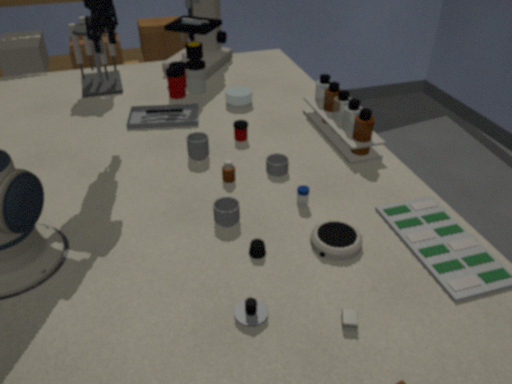

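The top view shows:
- Pad at (318,137) and pan at (198,146).
- Fine sieve at (262,215), coarse sieve at (142,216) and lid knob at (373,226).
- Bystanders: jar (121,161), amber (199,196), stopper (309,203), vial (258,141) and box (397,163).

The side view agrees with this. Next I cast rays for rough positions and take a wrist view over the pan.

```bash
cat > h.py <<'E'
from workcell import env, read_camera
import cv2,numpy as np
from scipy.spatial.transform import Rotation as Ro
def K(d):
    f=d["frame"].shape[0]/2/np.tan(np.radians(d["fovy"])/2)
    return np.array([[f,0,d["cx"]],[0,f,d["cy"]],[0,0,1]])
def pose(d,tcp=None):
    """camera->world R, position"""
    if "mount" in d:
        M=np.array(d["mount"]); p,r=tcp; R=Ro.from_rotvec(r).as_matrix()
        return R@M[:3,:3], R@M[:3,3]+p
    R=cv2.Rodrigues(np.array(d["rvec"]))[0]; return R.T,-R.T@np.array(d["tvec"])
def ray(d,uv,z,tcp=None):
    R,c=pose(d,tcp); v=R@np.linalg.solve(K(d),np.array([uv[0],uv[1],1.]))
    return c+v*(z-c[2])/v[2]
def wrist(name=None):
    tcp=(np.array(env.get_eef_pos()),np.array(env.get_tcp_rot())); d=read_camera("wrist")
    if name: cv2.imwrite(f"pics/{name}.png",cv2.cvtColor(d["frame"],cv2.COLOR_RGB2BGR))
    return d,tcp
def rot(a):
    """tool down, tool y axis at angle a from world y"""
    return (Ro.from_euler('z',a)*Ro.from_rotvec([0,np.pi,0])).as_rotvec()
E
python3 - <<'E'
from h import *
d=read_camera("top"); s=read_camera("side")
P=dict(pad=(318,137,.028,336,236),pan=(198,146,.036,277,160),fine=(262,215,.048,227,206),coarse=(142,216,.062,198,141),lid=(373,226,.039,251,302),
 jar=(120,159,.052,0,0),amber=(198,195,.056,0,0),stopper=(309,202,.028,0,0),vial=(258,140,.046,0,0),slip=(397,163,.02,0,0))
for k,(u,v,z,a,b) in P.items():
    p=ray(d,(u,v),z); print(k,p.round(3),"r",np.hypot(*p[:2]).round(3), ray(s,(a,b),z).round(3) if a else "")
w,t=wrist(); print(w["fovy"],w["cx"],w["cy"],np.array(w["mount"]).round(3))
p=ray(d,(198,146),.036)
for a in (0,np.pi/2,-np.pi/2,np.pi):
  print(a,rot(a).round(2),env.ik([p[0],p[1],.25],rot(a)))
E
```

```text
pad [ 0.662 -0.155  0.028] r 0.68 [ 0.66  -0.163  0.028]
pan [0.637 0.154 0.036] r 0.655 [0.639 0.15  0.036]
fine [ 0.459 -0.011  0.048] r 0.459 [ 0.461 -0.02   0.048]
coarse [0.455 0.285 0.062] r 0.537 [0.455 0.264 0.062]
lid [ 0.433 -0.286  0.039] r 0.519 [ 0.434 -0.293  0.039]
jar [0.6   0.349 0.052] r 0.694 
amber [0.508 0.149 0.056] r 0.529 
stopper [ 0.493 -0.13   0.028] r 0.51 
vial [ 0.65  -0.     0.046] r 0.65 
slip [ 0.595 -0.358  0.02 ] r 0.695 
67.72995330644868 251.59215147090828 189.2993196383572 [[ 0.001 -0.956 -0.294  0.076]
 [ 1.     0.001  0.    -0.001]
 [-0.    -0.294  0.956 -0.143]
 [ 0.     0.     0.     1.   ]]
0 [0.   3.14 0.  ] [ 1.85850860e-01  2.49826889e-01  1.02098483e+00 -4.44089210e-16
  1.87078094e+00 -1.38494547e+00]
1.5707963267948966 [-2.22  2.22  0.  ] None
-1.5707963267948966 [ 2.22  2.22 -0.  ] [ 1.85850860e-01  2.49826889e-01  1.02098483e+00 -4.44089210e-16
  1.87078094e+00  1.85850860e-01]
3.141592653589793 [-3.14  0.    0.  ] [0.18585086 0.24982689 1.02098483 0.         1.87078094 1.75664719]
```

Both views agree to about 1 cm; coarse is off by more in the side view because of eyeballing. All pieces are within reach. Now I take closer wrist views with the camera straight above the pad and the pan.

```bash
cat >> h.py <<'E'
A=rot(-np.pi/2)   # tool x=+y, tool y=+x, fingers close along world x
def look(xy,name,z=.2):
    """camera straight above xy"""
    env.movep([xy[0],xy[1]-.076,z],A); env.dwell(.1)
    return wrist(name)
def mask(d,kind):
    h=cv2.cvtColor(d["frame"],cv2.COLOR_RGB2HSV)
    m=(h[...,2]<60) if kind=="black" else (h[...,1]<25)
    return cv2.morphologyEx(m.astype(np.uint8),cv2.MORPH_OPEN,np.ones((3,3)))
def circ(d,tcp,xy,z,kind):
    """outer circle of the blob round xy, at height z: centre, radius, spread"""
    R,c=pose(d,tcp); q=K(d)@(R.T@(np.array([xy[0],xy[1],z])-c)); q=q[:2]/q[2]
    cs=cv2.findContours(mask(d,kind),cv2.RETR_EXTERNAL,cv2.CHAIN_APPROX_NONE)[0]
    cs=[k for k in cs if cv2.contourArea(k)>150]
    k=max(cs,key=lambda k:cv2.pointPolygonTest(k,tuple(map(float,q)),True))
    P=np.array([ray(d,p[0],z,tcp)[:2] for p in cv2.convexHull(k)])
    s=np.linalg.lstsq(np.c_[2*P,np.ones(len(P))],(P**2).sum(1),rcond=None)[0]
    r=np.hypot(*(P-s[:2]).T)
    return s[:2],r.mean(),r.std(),q
E
python3 - <<'E'
from h import *
d,t=look((.662,-.157),"w_pad"); print(circ(d,t,(.662,-.157),.028,"black"))
d2,t2=look((.638,.153),"w_pan"); print(circ(d2,t2,(.638,.153),.036,"steel"),t2)
h=cv2.cvtColor(d2["frame"],cv2.COLOR_RGB2HSV); print(np.median(h.reshape(-1,3),0))
m=np.r_[mask(d,"black"),mask(d2,"steel")][...,None]*np.uint8(255)
im=np.hstack([np.r_[d["frame"],d2["frame"]][...,::-1],np.repeat(m,3,2)])
cv2.imwrite("pics/w01.png",cv2.resize(im,(800,600))); print(env.get_time_s())
E
```

```text
(array([ 0.66439034, -0.15447221]), np.float64(0.041544815131925227), np.float64(9.739190306790232e-05), array([252.22240927, 100.47502293]))
(array([0.64107854, 0.15861562]), np.float64(0.029815760564321375), np.float64(0.00014675829640774186), array([251.91898363,  97.83483208])) (array([0.63838256, 0.07531481, 0.19984482]), array([ 2.22377207e+00,  2.21882187e+00, -5.08838027e-04]))
[ 26.  32. 121.]
4.7833
```

View pics/w01.png

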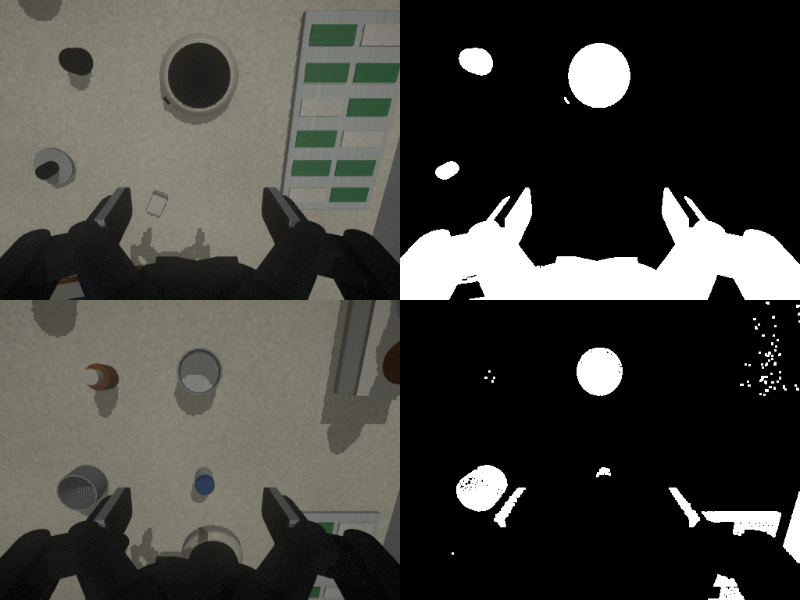

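The wrist view shows the pad at about (318,96) full-resolution and the pan at about (255,91), both cleanly masked. The radii are 41.5 mm and 29.8 mm against 42 and 30 expected. Next I pick the pan and place it.

```bash
cat >> h.py <<'E'
def pick(xy,z,up,squeeze=40,opening=.085):
    env.movep([*xy,z+.09],A); env.set_gripper(opening)
    env.move_l([*xy,z],rate=.1); env.set_gripper(0.0,squeeze); env.dwell(.2)
    print("grip opening",env.get_opening(),"force",env.get_finger_force())
    env.move_l([*xy,up],rate=.15); print("lifted",env.get_opening())
def place(xy,z,hover,opening=.085):
    """z: expected TCP height when seated"""
    env.movep([*xy,hover],A); env.move_l([*xy,z+.012],rate=.12)
    hit=env.move_l([*xy,z-.003],rate=.02,until_force=5)
    print("hit",hit,"dz",env.get_eef_pos()[2]-z,"xy err",np.array(env.get_eef_pos()[:2])-xy,"F",env.get_force())
    return hit
def release(xy,up,opening=.085):
    env.set_gripper(opening); env.dwell(.2); env.move_l([*xy,up],rate=.12)
E
python3 - <<'E'
from h import *
pan=np.array([.6411,.1586]); pad=np.array([.6644,-.1545])
pick(pan,.008,.12)
if .055<env.get_opening()<.065:
    if place(pad,.036,.14):
        release(pad,.2)
        d,t=look(pad,"w_pan2"); print(circ(d,t,pad,.064,"steel"))
        d,t=look((.460,-.015),"w_fine"); print(circ(d,t,(.460,-.015),.048,"steel"))
        im=np.hstack([cv2.imread("pics/w_pan2.png"),cv2.imread("pics/w_fine.png")]); cv2.imwrite("pics/w2.png",cv2.resize(im,(800,300)))
print(env.get_time_s())
E
```

```text
grip opening 0.05912763314239887 force 43.61868957057595
lifted 0.05879307307451436
hit True dz 0.0015194690535574526 xy err [ 8.46054868e-06 -4.14501182e-05] F [-0.27292137  0.36691699  4.82472831]
(array([ 0.66352472, -0.15441541]), np.float64(0.030540125958598074), np.float64(0.00034177638519582165), array([252.71318075, 100.12794962]))
(array([ 0.46044441, -0.01063665]), np.float64(0.02991679514093972), np.float64(0.00015121935062037243), array([251.54402325,  99.09828957]))
14.5417
```

View pics/w2.png

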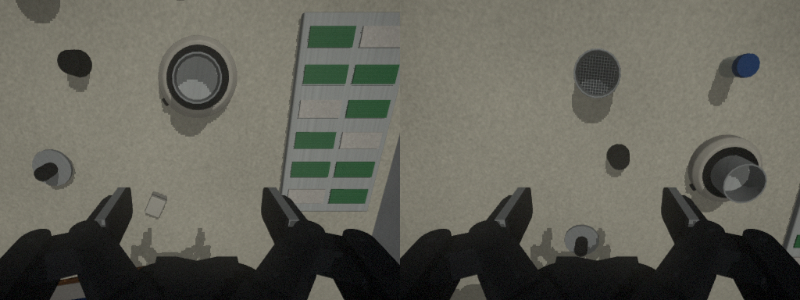

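The pan stands in the middle of the pad at (0.6635,-0.1544), and the fine sieve is at (595,73) in the right half of the image. Next is the fine sieve.

```bash
python3 - <<'E'
from h import *
fine=np.array([.4604,-.0106]); t0=np.array([.6637,-.1544])
pick(fine,.019,.14)
if .055<env.get_opening()<.065:
    hit=place(t0,.075,.14)
    if hit and env.get_eef_pos()[2]-.075<.004:
        release(t0,.22)
        d,t=look(t0,"w_f2",.24); print(circ(d,t,t0,.104,"steel"))
        d,t=look((.456,.278),"w_coarse"); print(circ(d,t,(.456,.278),.062,"steel"))
        im=np.hstack([cv2.imread("pics/w_f2.png"),cv2.imread("pics/w_coarse.png")]); cv2.imwrite("pics/w3.png",cv2.resize(im,(800,300)))
        s=read_camera("side")["frame"][150:300,230:430,::-1]; cv2.imwrite("pics/s3.png",cv2.resize(s,None,fx=3,fy=3))
print(env.get_time_s())
E
```

```text
grip opening 0.05915711336665159 force 42.417938243597746
lifted 0.05969173825585262
hit True dz 0.0014460643248839222 xy err [ 7.25007245e-05 -4.21490178e-05] F [0.1859241  0.36039246 4.04487006]
(array([ 0.66339254, -0.15423006]), np.float64(0.030599005683060954), np.float64(0.0005767776221658794), array([252.85015268, 100.16572046]))
(array([0.45677504, 0.29133632]), np.float64(0.029762717194403387), np.float64(0.00022648843195025633), array([251.67310354,  98.72883338]))
24.475
```

View pics/w3.png

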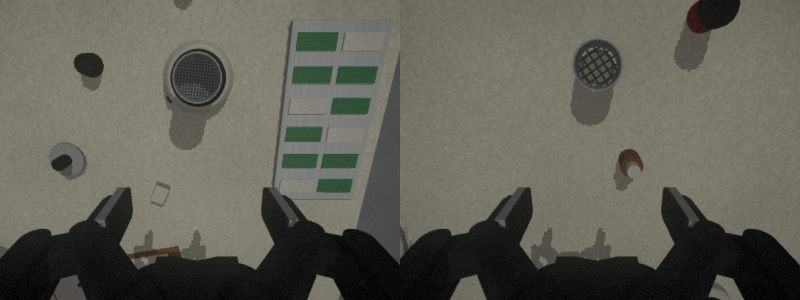

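View pics/s3.png

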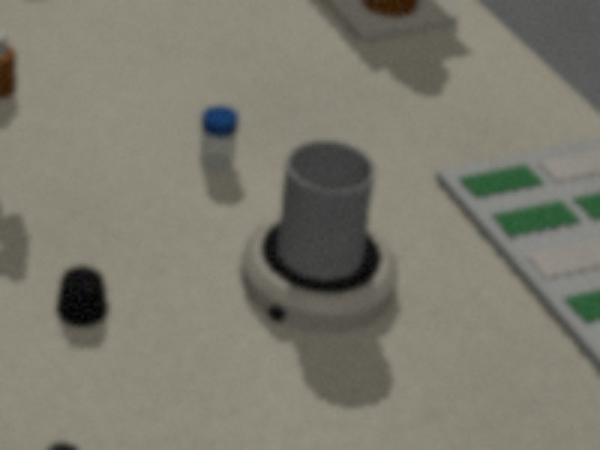

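The fine sieve is seated and centred, with its rim at (198,77) in the left wrist image, and the tower stands straight in the side view. The coarse sieve is at (597,64) in the right image. I pick it next.

```bash
python3 - <<'E'
from h import *
c=np.array([.4568,.2913]); t0=np.array([.6635,-.1543])
pick(c,.030,.19)
if .055<env.get_opening()<.065:
    hit=place(t0,.126,.19)
    if hit and env.get_eef_pos()[2]-.126<.004:
        release(t0,.26)
        d,t=look(t0,"w_c2",.28); print(circ(d,t,t0,.158,"steel"))
        L=(.434,-.289)
        d,t=look(L,"w_lid"); print(circ(d,t,L,.013,"steel"),circ(d,t,L,.039,"black"))
        im=np.hstack([cv2.imread("pics/w_c2.png"),cv2.imread("pics/w_lid.png")]); cv2.imwrite("pics/w4.png",cv2.resize(im,(800,300)))
        s=read_camera("side")["frame"][150:300,230:430,::-1]; cv2.imwrite("pics/s4.png",cv2.resize(s,None,fx=3,fy=3))
print(env.get_time_s())
E
```

```text
grip opening 0.05963091224001357 force 42.75105570908636
lifted 0.05972986876735689
hit True dz 0.001463448657997246 xy err [ 5.34936474e-05 -9.59515285e-05] F [ 0.50001675 -0.14392058  5.38971809]
(array([ 0.66272695, -0.15459973]), np.float64(0.0300557061929978), np.float64(0.0001881622457425184), array([252.85394045, 100.13848552]))
(array([ 0.43308609, -0.29054455]), np.float64(0.030873526056077464), np.float64(0.00016944884314336236), array([251.09414781, 100.06588665])) (array([ 0.43297811, -0.29073951]), np.float64(0.010636058937202566), np.float64(0.00016549875807491757), array([251.07521802,  99.9889378 ]))
34.675
```

View pics/w4.png

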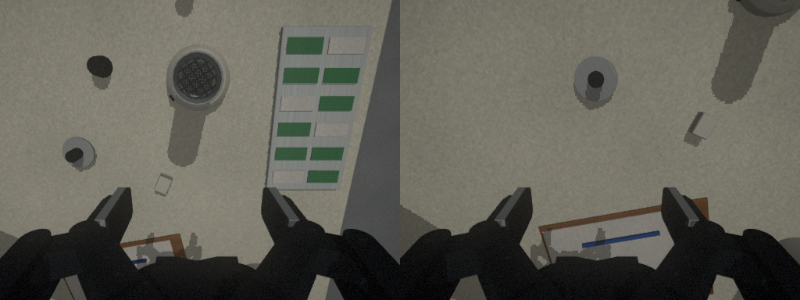

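View pics/s4.png

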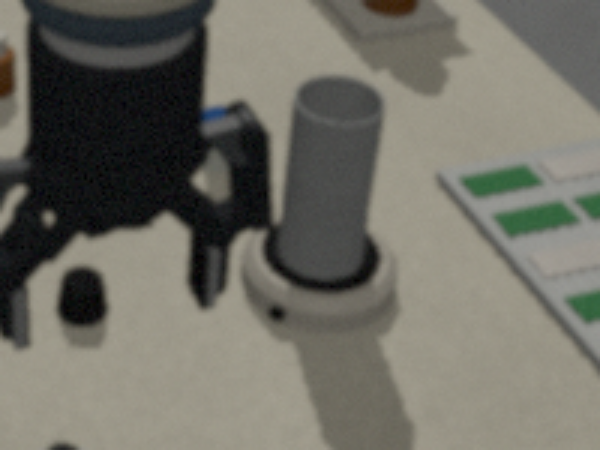

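The coarse sieve is seated, with its rim centre within 1 mm of the axis and the tower straight. The lid knob is at (596,79) in the right wrist image, and its disc and knob fits agree to 0.3 mm. The lid goes on now.

```bash
python3 - <<'E'
from h import *
l=np.array([.4330,-.2906]); t0=np.array([.6630,-.1545])
pick(l,.017,.24,opening=.06)
if .018<env.get_opening()<.026:
    hit=place(t0,.167,.24)
    if hit and env.get_eef_pos()[2]-.167<.004:
        release(t0,.28,.06)
        d,t=look(t0,"w_l2",.30); print(circ(d,t,t0,.163,"steel"),circ(d,t,t0,.189,"black"))
        env.movep([.4,.1,.3],A)
        s=read_camera("side")["frame"][110:335,210:410,::-1]; s=cv2.resize(s,None,fx=2.6,fy=2.6); cv2.imwrite("pics/s5.png",s)
        cv2.imwrite("pics/w5.png",cv2.imread("pics/w_l2.png"))
print(env.get_time_s())
E
```

```text
grip opening 0.02050760911552952 force 39.34554398059845
lifted 0.02045454240164614
hit True dz 0.0007795552139791273 xy err [9.47813126e-05 5.02941645e-05] F [-0.31779471  0.04904594  4.67788467]
(array([ 0.66209895, -0.15402263]), np.float64(0.031165960269409126), np.float64(0.00033224787208462324), array([252.81283176, 100.19285516])) (array([ 0.6621009, -0.1542525]), np.float64(0.010505494181217667), np.float64(0.0001687402236060794), array([252.88636989, 100.05876121]))
45.1167
```

View pics/s5.png

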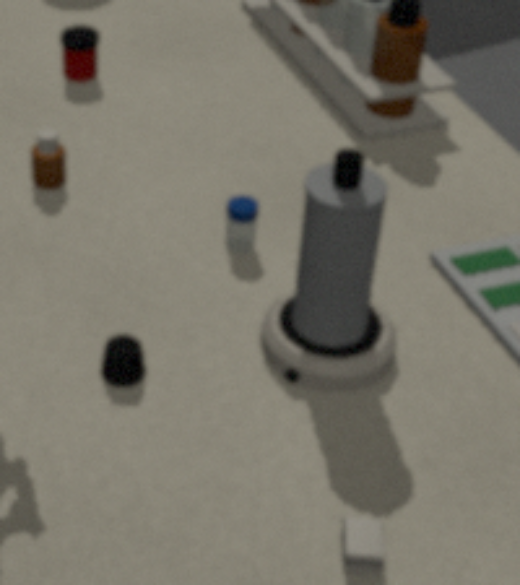

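The tower is complete and level, with the knob at (348,170), and every bystander is standing in its place. I'm handing it in.

```bash
python3 -c "
from workcell import env
print(env.job_done())"
```

```text
the job is handed in; nothing more can be done
None
```

The sieve tower (pan, fine sieve, coarse sieve, lid) is built on the pad; in the last images it looked seated and level with the bystanders in place, and I handed it in after about 45 s of robot time (no verdict was returned).

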